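# File the short kiln posts in the covered rack

## Task

Put away the short round kiln posts in the covered steel rack, which already holds one loosely: stand the fallen one up on its end on the table and let go of it, and push it and the standing one in at the mouth, upright and one behind another, until the first post is against the end stop and there are no gaps in the file of three. Do not knock over the posts that stand, and leave the tall post, the square post and everything else on the table where they are.

Things in the scene. Friction and masses are not known exactly. Their poses are not given: they have to be found in the camera images.
- post_a_mid (a point): round kiln post, plain buff fired clay, a cylinder 40 mm in diameter and 60 mm long, about 150 g, with a dark dot at the middle of each end; starts standing on end on the table. The point is its centre, 30 mm above the table when it stands; z is the cylinder's axis.
- post_b_mid (a point): a second post, identical to post_a, which starts standing loosely inside the rack's lane, anywhere between the stop and 30 mm in from the start of the rails (the roof hides most of it). The point is its centre; z is the cylinder's axis.
- post_c_mid (a point): a third post, identical to the other two, but it starts lying on its side on the table, where it could roll. The point is its centre, 20 mm above the table when lying, 30 mm when standing; z is the cylinder's axis (level while it lies). Either end may be up.
- rack: steel rack fixed to the table: one covered lane 47 mm wide between two straight rails (6 mm thick, 64 mm tall), the table top as its floor. Origin: on the table, on the lane's centre line, where the straight rails begin. x points inwards along the lane, z up. Rails run from x = 0 to the end stop at x = 118 mm. Three posts pushed home have centres at x = 98, 58 and 18 mm, the last one's rear at -2 mm.
- rack_roof_edge (a point): middle of the front edge of the rack's flat roof, on its top, 67 mm above the table, 14 mm inside the start of the rails. The roof (underside 64 mm up) covers the lane from here to the stop, so posts can only be slid in from the mouth.
- rack_mouth (a point): point on the table midway between the outer tips of the two flared guide wings, 50 mm before the start of the rails. The wings are 45 mm tall, 6 mm thick; the gap between them narrows from 95 mm here to 47 mm at the rails. The table before this point is clear.
- rack_stop (a point): foot of the end stop's inner face, on the lane's centre line, 118 mm inside the start of the rails.
- tall_post_mid (a point): bystander: round post of the same clay, 40 mm diameter but 90 mm tall, standing; the point is its centre, 45 mm up. Not for this rack.
- square_post_mid (a point): bystander: square post of the same clay, 40 x 40 x 60 mm, standing; the point is its centre, 30 mm up. Not for this rack.
- glaze_jar: bystander: lidded glaze jar, 64 mm diameter, 85 mm tall; origin at the centre of its underside.
- brush: bystander: brush lying on the table; origin on its underside.
- bisque_bowl: bystander: low bowl, 110 mm across, 45 mm tall; origin under its centre.
- clay_cup: bystander: red clay cup, 72 mm across, 80 mm tall; origin under its centre.
- small_vase: bystander: small red clay vase, 84 mm across, 100 mm tall; origin under its centre.
There are look-alikes about, which are no part of the job. Leave any orange look-alike of the part that bears post_a_mid alone. What is shaped like the part that bears post_c_mid but pink is not meant.

How it is judged:
By the outcome, as a careful person would: the job done as asked, in the order asked, and still so for the second after the job is handed in, with the robot touching nothing.
It also fails if it takes over 72 s, if anything falls off the work surface, if the arm or the gripper's body presses on something with over 40 N, if the wrist force passes 120 N, or if a joint passes its speed limit or range.

## Robot

A 7-joint arm with a two-finger parallel gripper is mounted at the origin on the work surface. World frame = base frame: x ahead of the robot, y to its left, z up, the work surface at z = 0. Lengths are in m, angles in degrees, forces in N, time in s.
With the tool pointing down it reaches from about 0.375 to 0.925 m from the base axis. Payload 3.1 kg.
Tool frame: the origin (TCP) lies between the finger pads; the fingertips stand 25 mm ahead of it and the grasp point (between the pads) lies 6 mm ahead of it; z points along the fingers, y is the line along which they close (so a half turn about z gives the same grasp; the last joint's range is limited). The gripper opens to 85 mm and grips with 20 to 120 N. Pads are 22 mm wide; open, the fingers measure 114 mm over their backs; the gripper's body (76 mm by 85 mm) begins 54 mm behind the grasp point. The pads swing forward as they close: fully open they stand 13 mm farther back than shut.
Start: joints at [-78.025, 21.939, 2.515, 91.553, -1.026, 66.532, -2.859], TCP at [0.196, 0.62, 0.256] pointing down, gripper open.
Joint ranges: [-149.38, 149.38], [-23.57, 123.04], [-84.95, 90], [0, 143.3], [-89.99, 269.99], [3.08, 112.72], [-163.45, 163.45]. Speed limits (degrees/s): [159.86, 159.86, 180, 180, 180, 180, 180].

## Interface

Orientations are given as a 3x3 rotation matrix whose columns are the frame's x, y, z axes.
In Python, from bench import * gives the robot as it stands.
- The arm moves only by the tool step_arm, never from a script. Its argument "steps" is text: rows parted by semicolons, each of 7 numbers parted by spaces: the turn, a rotation vector about the tool's x, y, z as a fraction of full scale, then the shift along the tool's x, y, z as a fraction of full scale, then the opening, from -1 (shut) to 1 (fully open). In form: ax ay az x y z fingers; .... A call has 1 to 12 rows; each row is the pose to reach, as a shift and turn from the pose commanded when the call began, along the tool's axes at that moment; what a row does not reach only later rows make up. Full scale, the value 1, is 0.5 m for a shift and 45 degrees for a turn. A row lasts 1/8 s, in which the tool goes at most 62.5 mm and 10.7 degrees, less where a joint would pass 70% of its speed; a pose out of reach is approached as far as the arm can. A call with a number of a shift or a turn outside -1 to 1 is refused whole. A call with a gripper value outside its range is refused whole. The fingers move at their own pace and stop on an object; "newtons" is the grip in N (left out, the last holds). Time passes only in rows, so rows that repeat a pose let the fingers close. It gives the time, the measured TCP pose, the force, the opening and the grip force at its end, in the units of the state.
- get_obs(): the state, without advancing time (a new reading comes with each control period).
- grab_frame(name): name is "scene" or "side" or "wrist"; returns the picture (480x640x3 uint8, red, green, blue); there is no depth.
- camera_info(name): a dict with "fx", "fy", "cx", "cy" (pixels), "camera_from_world" (4x4, takes a point from world to camera coordinates). Camera axes: x right, y down, z forward; pixel columns grow to the right and rows downward; lengths in m; the calibration is good to about 2 mm. A picture is of the moment at which its call begins: read the wrist's pose just before it. camera_info takes no time and is no camera call; for the wrist camera it gives the pose at the moment of the call.
- sign_off(): hands the job in; it is judged then, once.
The state is a dict: "time_s": time; "joint_pos": joint angles; "dq": joint speeds; "joint_torque": joint torques, N m; "ee_pos": TCP position; "orientation": TCP orientation; "force": force on the tool from outside, world axes, zero at the start; "moment": the same for the moment, N m; "finger_gap": opening from 0.0 (shut) to 1.0 (fully open); "gripper_force": force on a finger pad.
Only numpy, scipy, OpenCV 4.12 (cv2) and the standard library are available. Lean on these libraries where they do the work, as an engineer would, in place of code of your own. Each camera call takes 0.05 s, during which the arm holds its last target. There are 200 camera calls.

## Working session

There is one attempt and no reset: what is moved stays moved. The work goes in short steps, Python scripts to look and compute and a tool call to move; the robot and the scene stay as the last step left them, time stands still between calls to the robot, and variables do not carry over. Pictures are saved under pics/ and viewed, at most 10 in all, crops included, and the job is handed in when it is done.

Besides the shell and the picture viewer there is one more tool, called after "Call:" in YAML: its name, and indented under it one key for each argument. step_arm: Moves the arm, as the interface text tells. Shift numbers are shares of 0.5 m and turn numbers shares of 45 degrees, none past 1 either way. Its arguments: {"type":"object","properties":{"steps":{"type":"string"},"newtons":{"type":"number"}},"required":["steps"]}

```bash
mkdir -p pics; ls; python3 - <<'E'
from bench import *
import cv2,numpy as np
o=get_obs();print(o)
for n in("scene","side"):
    im=grab_frame(n);cv2.imwrite(f"pics/{n}0.png",im[:,:,::-1]);c=camera_info(n);print(n,c)
E
```

```text
pics
{'time_s': 0.0, 'joint_pos': array([-78.02482723,  21.99322405,   2.51114094,  91.6519734 ,
        -1.02447682,  66.53139625,  -2.85865854]), 'dq': array([-0.01675309,  0.0102535 ,  0.11729907,  0.05804059, -0.0336397 ,
       -0.0450553 , -0.00372412]), 'joint_torque': array([-1.96400324e-04, -4.33454669e+01,  1.02425706e+00, -2.49514925e+01,
        1.04984254e-02,  1.10919750e-02, -5.24945335e-06]), 'ee_pos': array([0.19604305, 0.6187852 , 0.25484924]), 'orientation': array([[-9.53333101e-01,  3.01919800e-01, -6.57300648e-04],
       [ 3.01920473e-01,  9.53329547e-01, -2.60834352e-03],
       [-1.60886425e-04, -2.68507274e-03, -9.99996382e-01]]), 'force': array([ 0.15145055, -0.53925268, -0.44240649]), 'moment': array([ 0.00801841,  0.02833194, -0.02068711]), 'gripper_force': 0.0, 'finger_gap': 0.9966169744823516}
scene {'fx': 504.6078210628178, 'fy': 504.6078210628178, 'cx': 307.7036680411697, 'cy': 234.635977473395, 'camera_from_world': array([[-0.88059152,  0.4736785 , -0.01368427,  0.47352728],
       [ 0.31360934,  0.5608801 , -0.76620017, -0.12107618],
       [-0.35525731, -0.67900088, -0.64245626,  1.36981881],
       [ 0.        ,  0.        ,  0.        ,  1.        ]])}
side {'fx': 539.7973719866868, 'fy': 539.7973719866868, 'cx': 321.4596663482019, 'cy': 232.90921044989156, 'camera_from_world': array([[ 0.99216835, -0.12282347,  0.02272361, -0.52120856],
       [-0.05191085, -0.57092588, -0.81935884,  0.1036299 ],
       [ 0.11361   ,  0.8117623 , -0.57283046,  1.2132815 ],
       [ 0.        ,  0.        ,  0.        ,  1.        ]])}
```

View pics/scene0.png

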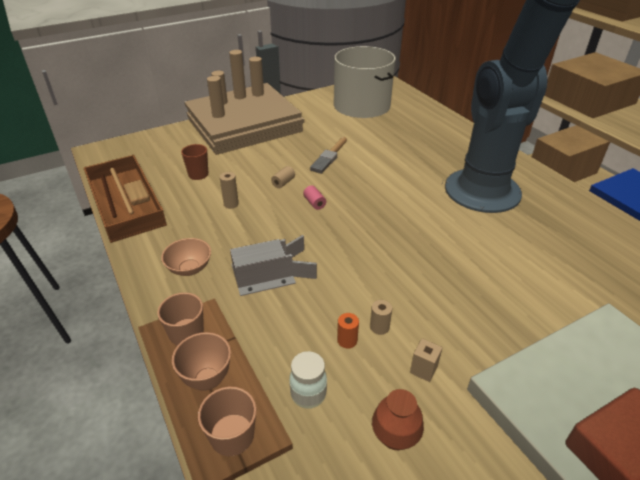

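View pics/side0.png

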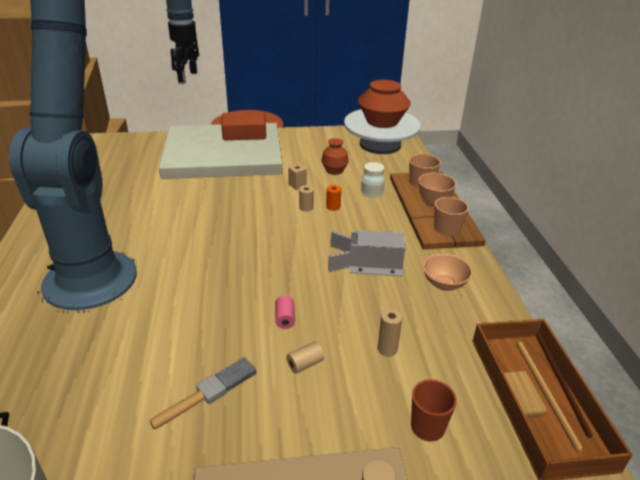

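The scene view shows post a standing at (381,317), lying post c at (283,177), and the rack around (265,265) with its mouth to the right at (310,257). In the side view a is at (306,198), c at (305,357), and the rack at (370,253) with its mouth to the left. Next I'll take enlarged crops.

```bash
cat > h.py <<'E'
import cv2,numpy as np
def panel(im,x0,y0,s,w=400,h=300):
    p=cv2.resize(im[y0:y0+h//s,x0:x0+w//s],None,fx=s,fy=s,interpolation=cv2.INTER_CUBIC)
    p=cv2.copyMakeBorder(p,0,h-p.shape[0],0,w-p.shape[1],cv2.BORDER_CONSTANT)
    for k in range(0,w//s,10):
        cv2.line(p,(k*s,0),(k*s,6),(0,255,0),1)
        cv2.putText(p,str(x0+k),(k*s,15),0,.35,(0,255,0),1)
    for k in range(0,h//s,10):
        cv2.line(p,(0,k*s),(6,k*s),(0,255,0),1)
        cv2.putText(p,str(y0+k),(8,k*s+4),0,.35,(0,255,0),1)
    return p
def proj(c,P):
    P=np.atleast_2d(P);T=c["camera_from_world"]
    q=P@T[:3,:3].T+T[:3,3]
    return np.c_[c["fx"]*q[:,0]/q[:,2]+c["cx"],c["fy"]*q[:,1]/q[:,2]+c["cy"]]
def ray(c,u,v):
    T=c["camera_from_world"];R=T[:3,:3]
    d=R.T@np.array([(u-c["cx"])/c["fx"],(v-c["cy"])/c["fy"],1]);return -R.T@T[:3,3],d/np.linalg.norm(d)
def onplane(c,u,v,z):
    o,d=ray(c,u,v);return o+d*(z-o[2])/d[2]
def tri(obs):
    A=np.zeros((3,3));b=np.zeros(3)
    for c,u,v in obs:
        o,d=ray(c,u,v);M=np.eye(3)-np.outer(d,d);A+=M;b+=M@o
    X=np.linalg.solve(A,b)
    return X,[np.linalg.norm(np.cross(X-ray(c,u,v)[0],ray(c,u,v)[1])) for c,u,v in obs]
E
python3 - <<'E'
from h import *
a=cv2.imread("pics/scene0.png");b=cv2.imread("pics/side0.png")
cv2.imwrite("pics/c1.png",np.vstack([np.hstack([panel(a,225,225,4),panel(b,320,215,4)]),np.hstack([panel(a,250,150,6),panel(b,272,335,6)])]))
cv2.imwrite("pics/c2.png",np.hstack([panel(a,350,292,8),panel(b,285,175,8)]))
E
```

```text
(no output)
```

View pics/c1.png

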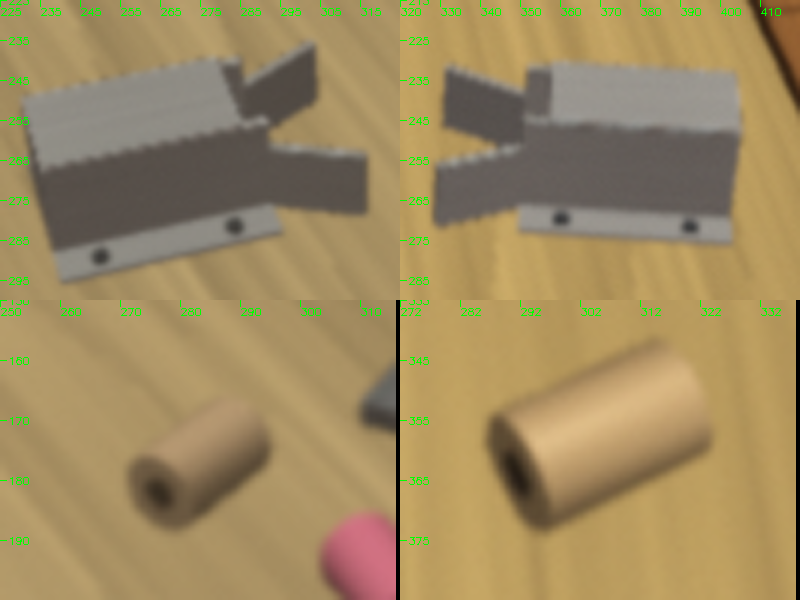

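View pics/c2.png

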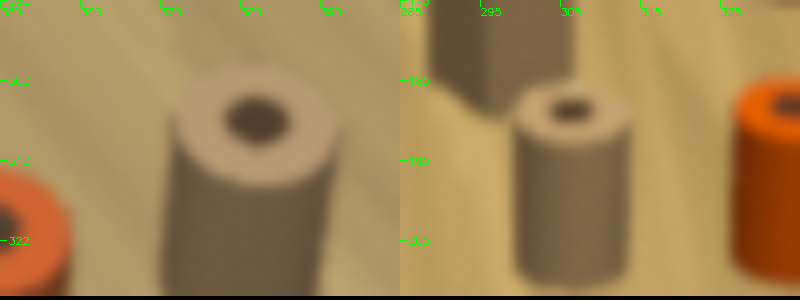

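Post a's end dot is at scene (382.2,307.0) and side (306.5,188.8). Post c shows opposite ends to the two cameras: dots at scene (276.3,181.8) and side (291.5,363.7). The rack's roof corners and wing tips are sharp in both views, so I can fit its pose.

```bash
cat > fit.py <<'E'
from bench import *
from h import *
from scipy.optimize import least_squares
S=camera_info("scene");D=camera_info("side")
print("A",tri([(S,382.2,307.0),(D,306.5,188.75)]))
e1=onplane(S,276.3,181.8,.02);e2=onplane(D,291.5,363.7,.02);print("C",e1,e2,np.linalg.norm(e1-e2),(e1+e2)/2,np.degrees(np.arctan2(*(e1-e2)[[1,0]])))
# rack: label-> scene px, side px ; sgn y=+1 is near scene camera
F=dict(rf_p=[(286.3,255.5),(357.5,230.5)],rf_n=[(280,240),(357,245.5)],rb_p=[(235,267),(404.5,233.5)],rb_n=[(231.25,249.25),(405.25,248)],
 wt_p=[(316.75,263.25),(331.5,231.5)],wt_n=[(303.75,235.75),(328.75,255.75)],wb_p=[(316.75,278.5),(331,246.75)],wb_n=[(303.75,250),(328.75,271.75)])
for k,v in F.items(): X,e=tri([(S,*v[0]),(D,*v[1])]);print(k,X.round(4),np.round(e,4))
def model(p):
    x,y,t,xb,yw=p[:5];m={}
    for n,s in(("p",1),("n",-1)):
        m["rf_"+n]=(.014,s*.0295,.067);m["rb_"+n]=(xb,s*.0295,.067);m["wt_"+n]=(-.05,s*yw,.045);m["wb_"+n]=(-.05,s*yw,0)
    c,s=np.cos(t),np.sin(t)
    return {k:np.array([x+c*a-s*b,y+s*a+c*b,z]) for k,(a,b,z) in m.items()}
def res(p):
    m=model(p);return np.concatenate([np.r_[proj(S,m[k])[0]-F[k][0],proj(D,m[k])[0]-F[k][1]] for k in F])
r=least_squares(res,[.5,.3,0,.122,.05],loss="soft_l1");print("rack",r.x[:2],np.degrees(r.x[2]),r.x[3:],np.round(r.fun,1))
E
python3 fit.py
```

```text
A (array([0.51423084, 0.25866089, 0.05890042]), [np.float64(0.0014173678747699632), np.float64(0.0014173678747701527)])
C [ 0.4822093  -0.28374186  0.02      ] [ 0.43057922 -0.31025951  0.02      ] 0.058041805032593353 [ 0.45639426 -0.29700068  0.02      ] 27.185412850828556
rf_p [0.6136 0.0425 0.0654] [0.0017 0.0017]
rf_n [ 0.6022 -0.013   0.0628] [0.0021 0.0021]
rb_p [0.7227 0.0211 0.0645] [0.0015 0.0015]
rb_n [ 0.7094 -0.0354  0.0646] [0.0021 0.0021]
wt_p [0.5568 0.0752 0.0435] [0.0015 0.0015]
wt_n [ 0.5376 -0.0204  0.0433] [0.001 0.001]
wb_p [ 0.5571  0.0754 -0.0027] [0.0015 0.0015]
wb_n [ 0.5382 -0.0222 -0.002 ] [0.0016 0.0016]
rack [0.5959324  0.01750214] -11.335278503567315 [0.12284018 0.04947434] [-1.4  0.2  0.  -1.  -1.9 -1.3  0.  -1.4 -0.4 -0.5 -0.9 -1.2 -1.6 -0.6
 -0.3 -0.9 -0.4 -0.2 -0.7 -0.8 -0.4 -0.7 -0.5 -0.5 -0.4 -0.6 -0.8 -1.2
 -0.1 -0.3 -1.1 -1.1]
```

```bash
cat > plan.py <<'E'
from bench import *
from h import *
from scipy.spatial.transform import Rotation as Ro
def tool(az,tilt=0,tiltaz=None):
    """vertical tool with x at az; then tilt z toward +x by tilt deg (x goes up)"""
    a=np.radians(az);x=np.array([np.cos(a),np.sin(a),0]);z=np.array([0,0,-1.]);y=np.cross(z,x)
    R=np.c_[x,y,z];return R@Ro.from_euler("y",tilt,degrees=True).as_matrix()
def row(R,p,o=None):
    o=o or get_obs();C=o["orientation"]
    r=Ro.from_matrix(C.T@R).as_rotvec(degrees=True)/45;s=C.T@(np.array(p)-o["ee_pos"])/.5
    return r.round(3),s.round(4)
def st():
    o=get_obs();R=o["orientation"];print("t",round(o["time_s"],2),"p",o["ee_pos"].round(4),"f",o["force"].round(1),"gap",round(o["finger_gap"],3),"x",R[:,0].round(3),"z",R[:,2].round(3),"j",o["joint_pos"].round(0));return o
E
python3 - <<'E'
from plan import *
o=st();w=camera_info("wrist");T=w["camera_from_world"];c=-T[:3,:3].T@T[:3,3]
print("cam in tool",o["orientation"].T@(c-o["ee_pos"]),"fwd",o["orientation"].T@T[2,:3],w["fx"])
print(row(tool(117.4),[.5,.1,.25]))
print(tool(27,55),tool(27,-35))
E
```

```text
t 0.1 p [0.1961 0.6189 0.255 ] f [-0.   0.5  0. ] gap 1.003 x [-0.953  0.302 -0.   ] z [-0.001 -0.002 -1.   ] j [-78.  22.   3.  92.  -1.  67.  -3.]
cam in tool [ 0.06571223  0.00063667 -0.11845949] fwd [-2.61535598e-01 -5.41274958e-04  9.65193679e-01] 375.12627708512684
(array([-3.000e-03,  1.000e-03,  1.001e+00]), array([-0.8928, -0.8057,  0.0121]))
[[ 0.51106035  0.4539905   0.72986982]
 [ 0.26039825 -0.89100652  0.37188725]
 [ 0.81915204  0.         -0.57357644]] [[ 0.72986982  0.4539905  -0.51106035]
 [ 0.37188725 -0.89100652 -0.26039825]
 [-0.57357644  0.         -0.81915204]]
```

Call:
step_arm:
  steps: "0 0 1 -0.893 -0.806 0.012 1;0 0 1 -0.893 -0.806 0.012 1;0 0 1 -0.893 -0.806 0.012 1;0 0 1 -0.893 -0.806 0.012 1;0 0 1 -0.893 -0.806 0.012 1;0 0 1 -0.893 -0.806 0.012 1;0 0 1 -0.893 -0.806 0.012 1;0 0 1 -0.893 -0.806 0.012 1;0 0 1 -0.893 -0.806 0.012 1;0 0 1 -0.893 -0.806 0.012 1;0 0 1 -0.893 -0.806 0.012 1"

```text
time_s: 1.48
ee_pos: [0.5013, 0.0961, 0.2501]
orientation: [[-0.453, 0.891, 0.0], [0.891, 0.453, -0.002], [-0.002, -0.001, -1.0]]
force: [-0.5, -0.2, -0.8]
finger_gap: 0.999
gripper_force: 0.0
```

```bash
python3 - <<'E'
from plan import *
st();print(row(tool(72),[.456,-.297,.22]))
E
```

```text
t 1.48 p [0.5013 0.0961 0.2501] f [-0.5 -0.2 -0.8] gap 0.999 x [-0.453  0.891 -0.002] z [ 0.    -0.002 -1.   ] j [-45.   7.  32. 112.  -4.  62.  16.]
(array([0.   , 0.002, 0.999]), array([-0.6597, -0.4371,  0.0616]))
```

Call:
step_arm:
  steps: "0 0 1 -0.66 -0.437 0.06 1;0 0 1 -0.66 -0.437 0.06 1;0 0 1 -0.66 -0.437 0.06 1;0 0 1 -0.66 -0.437 0.06 1;0 0 1 -0.66 -0.437 0.06 1;0 0 1 -0.66 -0.437 0.06 1;0 0 1 -0.66 -0.437 0.06 1;0 0 1 -0.66 -0.437 0.06 1"

```text
time_s: 2.48
ee_pos: [0.4576, -0.2935, 0.2197]
orientation: [[0.305, 0.952, -0.001], [0.952, -0.305, 0.0], [-0.0, -0.001, -1.0]]
force: [-0.2, 0.7, -0.7]
finger_gap: 1.003
gripper_force: 0.0
```

Call:
step_arm:
  steps: "0 0 1 0 0 0 1;0 0 1 0 0 0 1;0 0 1 0 0 0 1;0 0 1 0 0 0 1;0 0 1 0 0 0 1;0 0 1 0 0 0 1;0 0 1 0 0 0 1"

```text
time_s: 3.35
ee_pos: [0.4586, -0.2922, 0.2202]
orientation: [[0.886, 0.463, 0.0], [0.463, -0.886, 0.001], [0.0, -0.001, -1.0]]
force: [-0.3, -0.8, 0.2]
finger_gap: 0.999
gripper_force: 0.0
```

```bash
python3 - <<'E'
from plan import *
o=st();w=camera_info("wrist");im=grab_frame("wrist");cv2.imwrite("pics/w1.png",im[:,:,::-1])
np.save("w1.npy",w,allow_pickle=True)
e=[[.4822,-.2837,.02],[.4306,-.3103,.02]];print(proj(w,e))
E
```

```text
t 3.35 p [ 0.4586 -0.2922  0.2202] f [-0.3 -0.8  0.2] gap 0.999 x [0.886 0.463 0.   ] z [ 0.     0.001 -1.   ] j [-22.  20.  60. 110. -20.  61. -16.]
[[320.39583684 192.52577587]
 [319.81068247 257.79429675]]
```

View pics/w1.png

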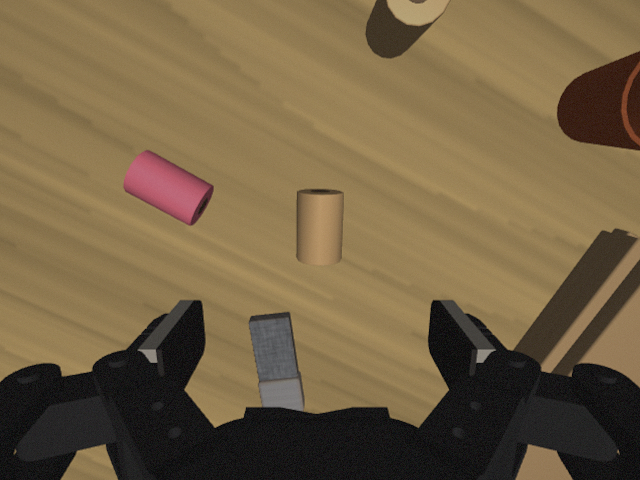

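The wrist view shows post c centred at (320,227), upright in the picture, so it lines up with the tool. Pink is clear at (168,187) and the brush tip is at (270,315). The fit predicted the end centres within 1–2 px.

```bash
python3 - <<'E'
from plan import *
o=st();R=tool(27.2,-35);c=np.array([.4564,-.297,.02]);p=c-.0134*R[:,2];print(p)
print(row(R,p-.09*R[:,2]));print(row(R,p))
E
```

```text
t 3.4 p [ 0.4584 -0.2924  0.2203] f [ 0.6 -0.4 -0.5] gap 0.998 x [0.887 0.462 0.   ] z [ 0.     0.001 -1.   ] j [-22.  20.  60. 110. -20.  61. -16.]
[ 0.46323599 -0.29348678  0.03097664]
(array([ 0.002, -0.778,  0.007]), array([0.1107, 0.007 , 0.2311]))
(array([ 0.002, -0.778,  0.007]), array([0.0074, 0.0065, 0.3785]))
```

Call:
step_arm:
  steps: "0 -0.778 0.007 0.111 0.007 0.231 1;0 -0.778 0.007 0.111 0.007 0.231 1;0 -0.778 0.007 0.111 0.007 0.231 1;0 -0.778 0.007 0.111 0.007 0.231 1;0 -0.778 0.007 0.111 0.007 0.231 1;0 -0.778 0.007 0.111 0.007 0.231 1"

```text
time_s: 4.15
ee_pos: [0.5077, -0.2729, 0.1073]
orientation: [[0.734, 0.452, -0.508], [0.369, -0.892, -0.261], [-0.571, 0.004, -0.821]]
force: [-0.3, 0.1, 0.8]
finger_gap: 0.998
gripper_force: 0.0
```

```bash
python3 - <<'E'
from plan import *
o=st();R=tool(27.2,-35);c=np.array([.4564,-.297,.02]);p=c-.0134*R[:,2]
print(row(R,p))
E
```

```text
t 4.15 p [ 0.5077 -0.2729  0.1073] f [-0.3  0.1  0.8] gap 0.998 x [ 0.734  0.369 -0.571] z [-0.508 -0.261 -0.821] j [-24.  53.  55.  95. -15.  74. -30.]
(array([-0.   , -0.004, -0.009]), array([ 0.0067, -0.0041,  0.1813]))
```

Call:
step_arm:
  steps: "0 0 -0.009 0.003 -0.002 0.09 1;0 0 -0.009 0.007 -0.004 0.15 1;0 0 -0.009 0.007 -0.004 0.181 1;0 0 -0.009 0.007 -0.004 0.181 1;0 0 -0.009 0.007 -0.004 0.181 1"

```text
time_s: 4.78
ee_pos: [0.4661, -0.2916, 0.0301]
orientation: [[0.728, 0.461, -0.507], [0.379, -0.887, -0.263], [-0.571, -0.0, -0.821]]
force: [0.6, 0.2, 0.3]
finger_gap: 1.003
gripper_force: 0.0
```

Call:
step_arm:
  steps: "0 0 0 0 0 0 0.2;0 0 0 0 0 0 -0.2;0 0 0 0 0 0 -0.4;0 0 0 0 0 0 -0.4;0 0 0 0 0 0 -0.4;0 0 0 0 0 0 -0.4"
  newtons: 30

```text
time_s: 5.52
ee_pos: [0.4653, -0.2911, 0.029]
orientation: [[0.726, 0.462, -0.509], [0.379, -0.887, -0.263], [-0.573, -0.002, -0.819]]
force: [1.4, 1.3, 4.3]
finger_gap: 0.46
gripper_force: 30.2
```

```bash
python3 - <<'E'
from plan import *
o=st();print(o["gripper_force"]);im=grab_frame("wrist")[:,:,::-1];cv2.imwrite("pics/w2.png",im)
R=tool(27.2,10);print(row(tool(27.2,0),o["ee_pos"]+[0,0,.15]))
E
```

```text
t 5.53 p [ 0.4653 -0.2911  0.029 ] f [1.4 1.3 4.3] gap 0.46 x [ 0.726  0.379 -0.573] z [-0.509 -0.263 -0.819] j [-22.  57.  52. 100. -17.  64. -29.]
30.24356871843338
(array([-0.   ,  0.777,  0.007]), array([-0.1719, -0.0006, -0.2459]))
```

View pics/w2.png

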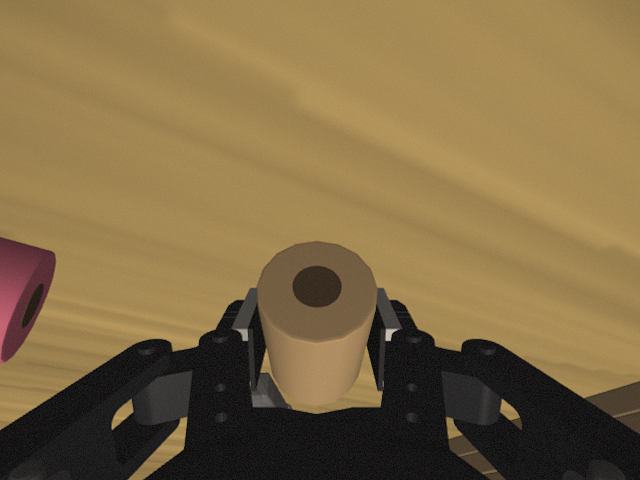

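Post c is gripped squarely between the pads, with its end dot at (317,286). Now I'll lift it and tilt towards upright.

```bash
python3 - <<'E'
from plan import *
o=get_obs();w=camera_info("wrist");d=onplane(w,317,286,.02);print("dot",d)
R=o["orientation"];a=np.array([np.cos(np.radians(27.2)),np.sin(np.radians(27.2)),0]);c=d-.03*a
print("c in tool",R.T@(c-o["ee_pos"]),"axis in tool",R.T@a)
S=camera_info("scene");D=camera_info("side")
print("tall top",onplane(S,229,176,.09),onplane(D,390,317,.09),"pink",onplane(S,315,197,.02),onplane(D,285,311,.02))
E
```

```text
dot [ 0.48165178 -0.28287988  0.02      ]
c in tool [-4.40414742e-03  9.25357848e-05  1.40919503e-02] axis in tool [ 0.81933745  0.00515233 -0.5732884 ]
tall top [ 0.61689252 -0.27058935  0.09      ] [ 0.61755269 -0.27829155  0.09      ] pink [ 0.42437546 -0.16982775  0.02      ] [ 0.42819957 -0.1683527   0.02      ]
```

Call:
step_arm:
  steps: "0 0 0 -0.057 0 -0.082 -0.4;0 0 0 -0.115 0 -0.164 -0.4;0 0.2 0 -0.172 0 -0.246 -0.4;0 0.4 0 -0.172 0 -0.246 -0.4;0 0.6 0 -0.172 0 -0.246 -0.4;0 0.8 0 -0.172 0 -0.246 -0.4;0 1 0 -0.172 0 -0.246 -0.4;0 1 0 -0.172 0 -0.246 -0.4"

```text
time_s: 6.58
ee_pos: [0.4602, -0.2932, 0.1777]
orientation: [[0.878, 0.454, 0.151], [0.446, -0.891, 0.083], [0.172, -0.006, -0.985]]
force: [-0.2, -0.5, -1.3]
finger_gap: 0.455
gripper_force: 30.9
```

```bash
cat > pl.py <<'E'
from plan import *
o=st();R=tool(27.2,55);p=np.array([.56,-.13,.031])-R@[-.0044,0,.0141];print(p)
print(row(R,p+[0,0,.06]));print(row(R,p))
E
python3 pl.py
```

```text
t 6.58 p [ 0.4602 -0.2932  0.1777] f [-0.2 -0.5 -1.3] gap 0.455 x [0.878 0.446 0.172] z [ 0.151  0.083 -0.985] j [-13.  20.  54. 115. -32.  53.  -5.]
[ 0.55197185 -0.13412591  0.0426917 ]
(array([-0.004,  1.002, -0.008]), array([ 0.2773, -0.1994,  0.202 ]))
(array([-0.004,  1.002, -0.008]), array([ 0.2567, -0.1987,  0.3202]))
```

Call:
step_arm:
  steps: "0 0.1 0 0.277 -0.199 0.1 -0.4;0 0.4 0 0.277 -0.199 0.1 -0.4;0 0.6 0 0.277 -0.199 0.202 -0.4;0 0.8 0 0.277 -0.199 0.202 -0.4;0 1 -0.008 0.277 -0.199 0.202 -0.4;0 1 -0.008 0.277 -0.199 0.202 -0.4;0 1 -0.008 0.277 -0.199 0.202 -0.4;0 1 -0.008 0.277 -0.199 0.202 -0.4"

```text
time_s: 7.58
ee_pos: [0.5424, -0.1236, 0.0647]
orientation: [[0.598, 0.486, 0.638], [0.296, -0.873, 0.387], [0.745, -0.042, -0.666]]
force: [-1.5, 0.9, -4.8]
finger_gap: 0.461
gripper_force: 31.0
```

```bash
python3 pl.py
```

```text
t 7.58 p [ 0.5424 -0.1236  0.0647] f [-1.5  0.9 -4.8] gap 0.461 x [0.598 0.296 0.745] z [ 0.638  0.387 -0.666] j [ 61.  33. -35. 128. -88.  25.  55.]
[ 0.55197185 -0.13412591  0.0426917 ]
(array([-0.067,  0.151, -0.016]), array([ 0.0618,  0.0244, -0.0464]))
(array([-0.067,  0.151, -0.016]), array([-0.0276,  0.0295,  0.0335]))
```

The arm got near a joint limit (j5 −88°) and stopped short, and the post is still held clear of the table. I'll raise it and stand it farther out at (0.66, −0.15), with the tool pointing outward.

```bash
python3 - <<'E'
from plan import *
o=st();print(row(tool(15,15),[.58,-.15,.22]));print(row(tool(0,15),[.58,-.15,.22]))
R=o["orientation"];c=o["ee_pos"]+R@[-.0044,0,.0141];print(c,R@[.819,0,-.573])
E
```

```text
t 7.58 p [ 0.5424 -0.1236  0.0647] f [-1.5  0.9 -4.8] gap 0.461 x [0.598 0.296 0.745] z [ 0.638  0.387 -0.666] j [ 61.  33. -35. 128. -88.  25.  55.]
(array([-0.213, -0.728,  0.242]), array([ 0.2607,  0.0694, -0.1791]))
(array([-0.389, -0.708,  0.53 ]), array([ 0.2607,  0.0694, -0.1791]))
[ 0.54871479 -0.11948542  0.0520732 ] [0.12390183 0.02076157 0.99161852]
```

Call:
step_arm:
  steps: "0 0 0 0.13 0.03 -0.09 -0.4;-0.1 -0.3 0.1 0.26 0.069 -0.179 -0.4;-0.2 -0.6 0.2 0.26 0.069 -0.179 -0.4;-0.213 -0.728 0.242 0.26 0.069 -0.179 -0.4;-0.213 -0.728 0.242 0.26 0.069 -0.179 -0.4;-0.213 -0.728 0.242 0.26 0.069 -0.179 -0.4;-0.213 -0.728 0.242 0.26 0.069 -0.179 -0.4;-0.213 -0.728 0.242 0.26 0.069 -0.179 -0.4"

```text
time_s: 8.57
ee_pos: [0.5821, -0.1471, 0.2212]
orientation: [[0.931, 0.264, 0.251], [0.256, -0.964, 0.066], [0.259, 0.003, -0.966]]
force: [0.1, 0.8, -2.1]
finger_gap: 0.458
gripper_force: 31.1
```

```bash
python3 - <<'E'
from plan import *
o=st();print(row(tool(0,15),[.62,-.15,.20]))
E
```

```text
t 8.57 p [ 0.5821 -0.1471  0.2212] f [ 0.1  0.8 -2.1] gap 0.458 x [0.931 0.256 0.259] z [ 0.251  0.066 -0.966] j [ 22.  13.  -9. 110.  -7.  45. -57.]
(array([-0.085, -0.001,  0.33 ]), array([0.0582, 0.0256, 0.0596]))
```

```bash
sed -i 's/R=tool.*p=np.array(\[.56,-.13,.031\])/R=tool(-10,55);p=np.array([.71,-.17,.031])/' pl.py; python3 pl.py; python3 - <<'E'
from plan import *
print(row(tool(-10,25),[.69,-.165,.16]))
E
```

```text
t 8.57 p [ 0.5821 -0.1471  0.2212] f [ 0.1  0.8 -2.1] gap 0.458 x [0.931 0.256 0.259] z [ 0.251  0.066 -0.966] j [ 22.  13.  -9. 110.  -7.  45. -57.]
[ 0.70111082 -0.1684326   0.0426917 ]
(array([-0.327,  0.873,  0.472]), array([0.1493, 0.1036, 0.2858]))
(array([-0.327,  0.873,  0.472]), array([0.1182, 0.1033, 0.4017]))
(array([-0.19 ,  0.217,  0.531]), array([0.1601, 0.0914, 0.17  ]))
```

Call:
step_arm:
  steps: "-0.19 0.217 0.531 0.16 0.091 0.17 -0.4;-0.19 0.217 0.531 0.16 0.091 0.17 -0.4;-0.19 0.217 0.531 0.16 0.091 0.17 -0.4;-0.19 0.217 0.531 0.16 0.091 0.17 -0.4;-0.19 0.217 0.531 0.16 0.091 0.17 -0.4"

```text
time_s: 9.2
ee_pos: [0.6865, -0.1705, 0.1595]
orientation: [[0.892, -0.181, 0.414], [-0.164, -0.983, -0.077], [0.421, 0.001, -0.907]]
force: [0.3, 0.1, -1.5]
finger_gap: 0.46
gripper_force: 31.1
```

```bash
python3 pl.py
```

```text
t 9.2 p [ 0.6865 -0.1705  0.1595] f [ 0.3  0.1 -1.5] gap 0.46 x [ 0.892 -0.164  0.421] z [ 0.414 -0.077 -0.907] j [ 11.  23.  -0. 107.  -0.  25. -90.]
[ 0.70111082 -0.1684326   0.0426917 ]
(array([ 0.007,  0.669, -0.007]), array([-0.0224, -0.0095,  0.1149]))
(array([ 0.007,  0.669, -0.007]), array([-0.0729, -0.0095,  0.2237]))
```

```bash
python3 - <<'E'
from plan import *
from scipy.optimize import least_squares
o=get_obs();D=[(o["joint_pos"][[1,3,5]],np.hypot(*o["ee_pos"][:2]),o["ee_pos"][2]),(np.array([21.993,91.652,66.531]),.6491,.25485)]
def fk(l,q):
    c=np.radians(np.cumsum(q));return np.array([l[:3]@np.sin(c),l[3]+l[:3]@np.cos(c)])
A=[];b=[]
for q,r,z in D:
    c=np.radians(np.cumsum(q));A+=[[*np.sin(c),0],[*np.cos(c),1]];b+=[r,z]
l=np.linalg.solve(A,b);print("l1 l2 l3 h",l,np.linalg.cond(A))
for tilt in(35,40,45,50,55):
  for r in(.6,.65,.7,.75,.8,.85):
    zt=.043
    s=least_squares(lambda q:np.r_[fk(l,q)-[r,zt],(q.sum()-(180-tilt))*.01],[50,80,10],bounds=([-23,0,-30],[123,143,112]))
    print(tilt,r,s.x.round(0),round(s.cost,6)) if s.cost<1e-6 else None
E
```

```text
l1 l2 l3 h [0.49264029 0.50818521 0.29707596 0.29895103] 85.0556546260991
35 0.6 [ 25. 129.  -9.] 0.0
35 0.65 [ 29. 123.  -6.] 0.0
35 0.7 [ 32. 116.  -3.] 0.0
35 0.75 [ 35. 109.   0.] 0.0
35 0.8 [ 39. 102.   4.] 0.0
35 0.85 [43. 94.  8.] 0.0
40 0.6 [ 26. 132. -18.] 0.0
40 0.65 [ 29. 125. -14.] 0.0
40 0.7 [ 32. 119. -11.] 0.0
40 0.75 [ 36. 112.  -8.] 0.0
40 0.8 [ 39. 105.  -4.] 0.0
40 0.85 [43. 98. -0.] 0.0
45 0.6 [ 28. 134. -27.] 0.0
45 0.65 [ 30. 128. -23.] 0.0
45 0.7 [ 33. 121. -19.] 0.0
45 0.75 [ 36. 114. -16.] 0.0
45 0.8 [ 39. 108. -12.] 0.0
45 0.85 [ 43. 100.  -8.] 0.0
50 0.7 [ 35. 123. -28.] 0.0
50 0.75 [ 37. 117. -24.] 0.0
50 0.8 [ 40. 110. -20.] 0.0
50 0.85 [ 44. 103. -16.] 0.0
55 0.8 [ 42. 112. -28.] 0.0
55 0.85 [ 45. 105. -24.] 0.0
```

```bash
python3 - <<'E'
from plan import *
from scipy.optimize import least_squares
l=np.array([.49264,.50818,.29708,.29895])
def fk(l,q):
    c=np.radians(np.cumsum(q));return np.array([l[:3]@np.sin(c),l[3]+l[:3]@np.cos(c)])
for zt in(.043,.12):
 for r in(.45,.5,.55,.6,.65,.7):
    s=least_squares(lambda q:np.r_[fk(l,q)-[r,zt],(q.sum()-235)*.01],[60,80,90],bounds=([-23,0,-30],[123,143,130]))
    print(zt,r,s.x.round(0),round(s.cost,6))
E
```

```text
0.043 0.45 [50. 91. 93.] 0.0
0.043 0.5 [54. 83. 98.] 0.0
0.043 0.55 [ 58.  74. 102.] 0.0
0.043 0.6 [ 63.  64. 108.] 0.0
0.043 0.65 [ 69.  53. 114.] 0.0
0.043 0.7 [ 76.  38. 121.] 0.0
0.12 0.45 [44. 92. 99.] 0.0
0.12 0.5 [ 48.  84. 103.] 0.0
0.12 0.55 [ 52.  75. 108.] 0.0
0.12 0.6 [ 57.  65. 112.] 0.0
0.12 0.65 [ 63.  54. 118.] 0.0
0.12 0.7 [ 71.  39. 125.] 0.0
```

Outward tilt is ruled out by the range of joint 6, but an inward tilt works. I'll turn the wrist half round and stand the post at (0.505, −0.105), with the tool pointing back towards the base.

```bash
python3 - <<'E'
from plan import *
print(row(tool(31,0),[.58,-.13,.22]))
E
```

```text
(array([ 0.201, -0.529, -0.906]), array([-0.1522, -0.0411, -0.2041]))
```

Call:
step_arm:
  steps: "0.05 -0.13 -0.23 -0.152 -0.041 -0.204 -0.4;0.1 -0.26 -0.46 -0.152 -0.041 -0.204 -0.4;0.15 -0.4 -0.7 -0.152 -0.041 -0.204 -0.4;0.201 -0.529 -0.906 -0.152 -0.041 -0.204 -0.4;0.201 -0.529 -0.906 -0.152 -0.041 -0.204 -0.4;0.201 -0.529 -0.906 -0.152 -0.041 -0.204 -0.4"

```text
time_s: 9.95
ee_pos: [0.5818, -0.13, 0.2216]
orientation: [[0.858, 0.514, 0.004], [0.514, -0.858, 0.0], [0.004, 0.002, -1.0]]
force: [-0.5, -0.0, -1.5]
finger_gap: 0.458
gripper_force: 31.1
```

Call:
step_arm:
  steps: "0 0 -1 0 0 0 -0.4;0 0 -1 0 0 0 -0.4;0 0 -1 0 0 0 -0.4;0 0 -1 0 0 0 -0.4;0 0 -1 0 0 0 -0.4"

```text
time_s: 10.58
ee_pos: [0.5802, -0.1301, 0.2208]
orientation: [[0.244, 0.97, 0.002], [0.97, -0.244, 0.0], [0.001, 0.002, -1.0]]
force: [0.1, -0.2, -1.0]
finger_gap: 0.456
gripper_force: 31.3
```

Call:
step_arm:
  steps: "0 0 -1 0 0 0 -0.4;0 0 -1 0 0 0 -0.4;0 0 -1 0 0 0 -0.4;0 0 -1 0 0 0 -0.4;0 0 -1 0 0 0 -0.4"

```text
time_s: 11.2
ee_pos: [0.5804, -0.1298, 0.2204]
orientation: [[-0.512, 0.859, 0.001], [0.859, 0.512, 0.0], [-0.001, 0.001, -1.0]]
force: [-0.7, -0.4, -1.4]
finger_gap: 0.456
gripper_force: 31.3
```

Call:
step_arm:
  steps: "0 0 -1 0 0 0 -0.4;0 0 -1 0 0 0 -0.4;0 0 -1 0 0 0 -0.4;0 0 -1 0 0 0 -0.4;0 0 -1 0 0 0 -0.4"

```text
time_s: 11.82
ee_pos: [0.5805, -0.1296, 0.2203]
orientation: [[-0.969, 0.245, 0.001], [0.245, 0.969, 0.0], [-0.001, 0.0, -1.0]]
force: [-0.2, 0.3, -1.5]
finger_gap: 0.458
gripper_force: 31.3
```

```bash
sed -i 's/R=tool.*p=np.array(\[.71,-.17,.031\])/R=tool(168.3,55);p=np.array([.505,-.105,.0315])/' pl.py; python3 pl.py; python3 - <<'E'
from plan import *
print(row(tool(168.3,28),[.54,-.11,.16]))
E
```

```text
t 11.82 p [ 0.5805 -0.1296  0.2203] f [-0.2  0.3 -1.5] gap 0.458 x [-0.969  0.245 -0.001] z [ 0.001  0.    -1.   ] j [ 34.  21. -31. 100.  12.  62.  75.]
[ 0.51383877 -0.10683042  0.0431917 ]
(array([ 0.027,  1.223, -0.051]), array([0.1406, 0.0114, 0.2341]))
(array([ 0.027,  1.223, -0.051]), array([0.1407, 0.0114, 0.3541]))
(array([ 0.014,  0.623, -0.055]), array([0.0882, 0.0181, 0.1205]))
```

Call:
step_arm:
  steps: "0.014 0.2 -0.05 0.088 0.018 0.12 -0.4;0.014 0.4 -0.055 0.088 0.018 0.12 -0.4;0.014 0.623 -0.055 0.088 0.018 0.12 -0.4;0.014 0.623 -0.055 0.088 0.018 0.12 -0.4;0.014 0.623 -0.055 0.088 0.018 0.12 -0.4"

```text
time_s: 12.45
ee_pos: [0.5404, -0.1098, 0.1603]
orientation: [[-0.866, 0.201, -0.458], [0.178, 0.98, 0.093], [0.468, -0.001, -0.884]]
force: [-0.4, 0.1, -0.6]
finger_gap: 0.454
gripper_force: 31.2
```

```bash
python3 pl.py
```

```text
t 12.45 p [ 0.5404 -0.1098  0.1603] f [-0.4  0.1 -0.6] gap 0.454 x [-0.866  0.178  0.468] z [-0.458  0.093 -0.884] j [ 29.  37. -29.  90.  12.  85.  75.]
[ 0.51383877 -0.10683042  0.0431917 ]
(array([-0.003,  0.603,  0.001]), array([-0.0063, -0.0047,  0.126 ]))
(array([-0.003,  0.603,  0.001]), array([-0.0624, -0.0047,  0.232 ]))
```

Call:
step_arm:
  steps: "0 0.2 0 -0.006 -0.005 0.05 -0.4;0 0.4 0 -0.006 -0.005 0.1 -0.4;0 0.603 0 -0.006 -0.005 0.126 -0.4;0 0.603 0 -0.006 -0.005 0.126 -0.4;0 0.603 0 -0.006 -0.005 0.126 -0.4"

```text
time_s: 13.08
ee_pos: [0.5142, -0.107, 0.1053]
orientation: [[-0.565, 0.199, -0.801], [0.115, 0.98, 0.163], [0.817, -0.0, -0.576]]
force: [0.3, 0.4, -1.1]
finger_gap: 0.46
gripper_force: 31.2
```

```bash
python3 pl.py; python3 -c "
from bench import *
import cv2
cv2.imwrite('pics/s2.png',grab_frame('side')[100:400,240:640:,::-1])"
```

```text
t 13.07 p [ 0.5142 -0.107   0.1053] f [ 0.3  0.4 -1.1] gap 0.46 x [-0.565  0.115  0.817] z [-0.801  0.163 -0.576] j [ 24.  54. -25.  78.  10. 106.  75.]
[ 0.51383877 -0.10683042  0.0431917 ]
(array([-0.004,  0.004,  0.002]), array([-0.003 ,  0.0002,  0.0029]))
(array([-0.004,  0.004,  0.002]), array([-0.1011,  0.0002,  0.0721]))
```

View pics/s2.png

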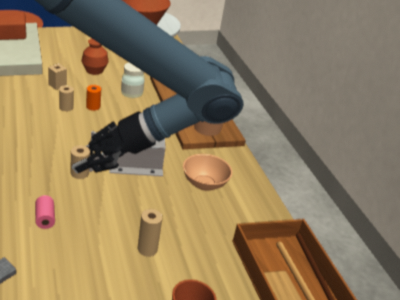

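The post is held upright in the gripper at crop (80,160), clear of everything. I'll lower it until it touches.

Call:
step_arm:
  steps: "0 0.004 0 -0.05 0 0.035 -0.4;0 0.004 0 -0.085 0 0.06 -0.4;0 0.004 0 -0.098 0 0.07 -0.4;0 0.004 0 -0.101 0 0.072 -0.4;0 0.004 0 -0.101 0 0.072 -0.4"

```text
time_s: 13.75
ee_pos: [0.5131, -0.1068, 0.0418]
orientation: [[-0.559, 0.199, -0.805], [0.113, 0.98, 0.164], [0.822, 0.0, -0.57]]
force: [-0.5, -0.9, -1.0]
finger_gap: 0.46
gripper_force: 31.2
```

```bash
python3 pl.py|head -1;python3 - <<'E'
from plan import *
R=get_obs()["orientation"];print(R.T@[0,0,-1],R@[.8193,.005,-.5733])
E
```

```text
t 13.75 p [ 0.5131 -0.1068  0.0418] f [-0.5 -0.9 -1. ] gap 0.46 x [-0.559  0.113  0.822] z [-0.805  0.164 -0.57 ] j [ 24.  59. -24.  77.  11. 102.  75.]
[-8.21714197e-01 -1.65616081e-04  5.69899773e-01] [0.00504932 0.00390685 0.99995481]
```

Call:
step_arm:
  steps: "0 0 0 -0.0016 0 0.0011 -0.4;0 0 0 -0.0016 0 0.0011 -0.4"

```text
time_s: 14.0
ee_pos: [0.5132, -0.1068, 0.0411]
orientation: [[-0.558, 0.199, -0.805], [0.113, 0.98, 0.164], [0.822, 0.0, -0.57]]
force: [1.6, 0.1, 1.3]
finger_gap: 0.459
gripper_force: 31.4
```

Call:
step_arm:
  steps: "0 0 0 -0.0016 0 0.0011 -0.4;0 0 0 -0.0016 0 0.0011 -0.4"

```text
time_s: 14.25
ee_pos: [0.5132, -0.1069, 0.0411]
orientation: [[-0.557, 0.199, -0.806], [0.113, 0.98, 0.164], [0.823, 0.0, -0.569]]
force: [0.2, -1.3, 5.6]
finger_gap: 0.463
gripper_force: 31.6
```

Call:
step_arm:
  steps: "0 0 0 0 0 0 0.05;0 0 0 0 0 0 0.2;0 0 0 0 0 0 0.5;0 0 0 0 0 0 0.8;0 0 0 0 0 0 0.8;0 0 0 0 0 0 0.8"

```text
time_s: 15.0
ee_pos: [0.5126, -0.1069, 0.0391]
orientation: [[-0.558, 0.199, -0.806], [0.113, 0.98, 0.164], [0.822, -0.0, -0.569]]
force: [0.3, 0.7, 0.4]
finger_gap: 0.901
gripper_force: 0.0
```

Call:
step_arm:
  steps: "0 0 0 0 0 -0.05 0.8;0 0 0 0 0 -0.12 0.8;0 0 0 0 0 -0.2 0.8;0 -0.2 0 0 0 -0.3 0.8;0 -0.5 0 0 0 -0.3 0.8;0 -0.5 0 0 0 -0.3 0.8"

```text
time_s: 15.75
ee_pos: [0.6343, -0.1312, 0.1275]
orientation: [[-0.827, 0.199, -0.526], [0.168, 0.98, 0.107], [0.536, -0.0, -0.844]]
force: [0.2, 0.7, 0.1]
finger_gap: 0.903
gripper_force: 0.0
```

```bash
python3 - <<'E'
from plan import *
o=st();a=grab_frame("scene")[:,:,::-1];b=grab_frame("side")[:,:,::-1];cv2.imwrite("pics/sc3.png",a);cv2.imwrite("pics/sd3.png",b)
S=camera_info("scene");D=camera_info("side");P=[.505,-.105,.06]
u=proj(S,P)[0].astype(int);v=proj(D,P)[0].astype(int);print(u,v)
cv2.imwrite("pics/c3.png",np.hstack([panel(a.copy(),u[0]-25,u[1]-15,8),panel(b.copy(),v[0]-25,v[1]-15,8)]))
E
```

```text
t 15.75 p [ 0.6343 -0.1312  0.1275] f [0.2 0.7 0.1] gap 0.903 x [-0.827  0.168  0.536] z [-0.526  0.107 -0.844] j [ 17.  49. -14.  71.   7.  94.  82.]
[298 206] [318 274]
```

View pics/c3.png

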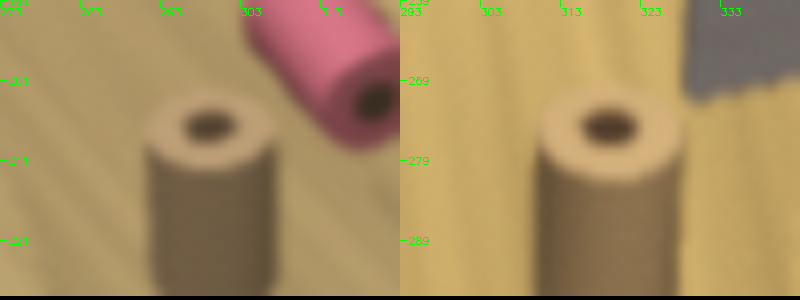

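```bash
cat > g.py <<'E'
from plan import *
S=camera_info("scene");D=camera_info("side")
c,e=tri([(S,299.25,206.75),(D,319.25,274.75)]);print(c,e)
o=st();R=tool(168.7)
for z in(.13,.036): print(row(R,[c[0],c[1],z]))
E
python3 g.py
```

```text
[ 0.5049156  -0.10524609  0.05938047] [np.float64(0.0013142380723505573), np.float64(0.0013142380723504946)]
t 15.85 p [ 0.6334 -0.1313  0.1266] f [ 0.7 -0.3  0. ] gap 0.894 x [-0.825  0.167  0.54 ] z [-0.529  0.107 -0.842] j [ 17.  49. -14.  71.   7.  94.  82.]
(array([ 0.001, -0.726, -0.004]), array([ 0.2243, -0.    ,  0.1359]))
(array([ 0.001, -0.726, -0.004]), array([ 0.1228, -0.    ,  0.2942]))
```

Post c stands upright: its end dot is at scene (299.3,206.8) and side (319.3,274.8), which puts it at (0.505, −0.105) as commanded.

Call:
step_arm:
  steps: "0 -0.3 0 0.05 0 0 1;0 -0.6 0 0.15 0 0.06 1;0 -0.726 0 0.224 0 0.136 1;0 -0.726 0 0.224 0 0.136 1;0 -0.726 0 0.224 0 0.136 1;0 -0.726 0 0.224 0 0.136 1"

```text
time_s: 16.6
ee_pos: [0.5089, -0.1058, 0.1297]
orientation: [[-0.98, 0.199, 0.002], [0.199, 0.98, 0.0], [-0.002, 0.001, -1.0]]
force: [0.4, -0.4, 0.8]
finger_gap: 0.999
gripper_force: 0.0
```

```bash
python3 g.py
```

```text
[ 0.5049156  -0.10524609  0.05938047] [np.float64(0.0013142380723505573), np.float64(0.0013142380723504946)]
t 16.6 p [ 0.5089 -0.1058  0.1297] f [ 0.4 -0.4  0.8] gap 0.999 x [-0.98   0.199 -0.002] z [ 0.002  0.    -1.   ] j [ 23.  18. -18. 115.   7.  48.  79.]
(array([ 0.001,  0.003, -0.005]), array([ 0.008 , -0.0005, -0.0006]))
(array([ 0.001,  0.003, -0.005]), array([ 0.0083, -0.0007,  0.1874]))
```

Call:
step_arm:
  steps: "0 0.003 -0.005 0.008 0 0.05 1;0 0.003 -0.005 0.008 0 0.11 1;0 0.003 -0.005 0.008 0 0.17 1;0 0.003 -0.005 0.008 0 0.187 1;0 0.003 -0.005 0.008 0 0.187 1"

```text
time_s: 17.23
ee_pos: [0.5032, -0.1047, 0.0348]
orientation: [[-0.981, 0.196, -0.003], [0.196, 0.981, 0.001], [0.004, 0.001, -1.0]]
force: [-0.2, -0.7, 0.8]
finger_gap: 1.001
gripper_force: 0.0
```

Call:
step_arm:
  steps: "0 0 0 0 0 0 0.2;0 0 0 0 0 0 -0.1;0 0 0 0 0 0 -0.4;0 0 0 0 0 0 -0.4;0 0 0 0 0 0 -0.4;0 0 0 0 0 0 -0.4"
  newtons: 25

```text
time_s: 17.98
ee_pos: [0.5018, -0.1048, 0.0356]
orientation: [[-0.981, 0.195, -0.003], [0.195, 0.981, 0.0], [0.003, -0.0, -1.0]]
force: [-1.7, 0.3, 5.8]
finger_gap: 0.465
gripper_force: 25.5
```

```bash
cat > g2.py <<'E'
from plan import *
import sys
O=np.array([.596,.0175]);t=np.radians(-11.3);L=lambda x,y=0:O+[x*np.cos(t)-y*np.sin(t),x*np.sin(t)+y*np.cos(t)]
if __name__=="__main__":
    o=st();R=tool(168.7);d=o["ee_pos"][:2]-O;print("rack frame",d[0]*np.cos(t)+d[1]*np.sin(t),-d[0]*np.sin(t)+d[1]*np.cos(t))
    for a in sys.argv[1:]:
        x,z=map(float,a.split(","));print(a,row(R,[*L(x),z]))
E
python3 g2.py -.095,.08 -.095,.041
```

```text
t 17.98 p [ 0.5018 -0.1048  0.0356] f [-1.7  0.3  5.8] gap 0.465 x [-0.981  0.195  0.003] z [-0.003  0.    -1.   ] j [ 21.  27. -16. 117.  12.  38.  76.]
rack frame -0.06839528028996705 -0.13838189296974632
-.095,.08 (array([-0.   , -0.004,  0.001]), array([ 0.0533,  0.2768, -0.0887]))
-.095,.041 (array([-0.   , -0.004,  0.001]), array([ 0.0531,  0.2768, -0.0107]))
```

Call:
step_arm:
  steps: "0 0 0 0 0 -0.045 -0.4;0 0 0 0.01 0.05 -0.088 -0.4;0 0 0 0.03 0.14 -0.088 -0.4;0 0 0 0.045 0.22 -0.088 -0.4;0 0 0 0.053 0.277 -0.088 -0.4;0 0 0 0.053 0.277 -0.088 -0.4;0 0 0 0.053 0.277 -0.04 -0.4;0 0 0 0.053 0.277 -0.012 -0.4;0 0 0 0.053 0.277 -0.004 -0.4;0 0 0 0.053 0.277 -0.002 -0.4;0 0 0 0.053 0.277 -0.002 -0.4"

```text
time_s: 19.35
ee_pos: [0.5024, 0.0362, 0.0359]
orientation: [[-0.981, 0.196, -0.004], [0.196, 0.981, 0.001], [0.004, 0.0, -1.0]]
force: [-0.0, -0.0, -1.3]
finger_gap: 0.462
gripper_force: 25.9
```

```bash
python3 g2.py -.095,.036
```

```text
t 19.35 p [0.5024 0.0362 0.0359] f [-0.  -0.  -1.3] gap 0.462 x [-0.981  0.196  0.004] z [-0.004  0.001 -1.   ] j [  8.  26. -19. 119.  14.  37.  59.]
rack frame -0.09540535789511273 -2.990149850076035e-05
-.095,.036 (array([ 0.   , -0.005,  0.   ]), array([-0.0008,  0.0001, -0.0002]))
```

Call:
step_arm:
  steps: "0 0 0 0 0 0.002 -0.4;0 0 0 0 0 0.002 0.05;0 0 0 0 0 0.002 0.3;0 0 0 0 0 0.002 0.8;0 0 0 0 0 0.002 0.8;0 0 0 0 0 0.002 0.8;0 0 0 0 0 -0.05 0.8;0 0 0 0 0 -0.13 0.8;0 0 0 0 0 -0.2 0.8;0 0 0 0.06 0 -0.2 0;0 0 0 0.13 0 -0.2 -0.76;0 0 0 0.13 0 -0.2 -0.76"

```text
time_s: 20.85
ee_pos: [0.4355, 0.0493, 0.1353]
orientation: [[-0.981, 0.193, -0.008], [0.193, 0.981, -0.0], [0.008, -0.002, -1.0]]
force: [-0.1, -0.0, 0.1]
finger_gap: 0.265
gripper_force: 0.0
```

```bash
python3 g2.py -.158,.038 -.115,.038 -.02,.038; python3 - <<'E'
from plan import *
a=grab_frame("scene")[:,:,::-1];b=grab_frame("side")[:,:,::-1]
S=camera_info("scene");D=camera_info("side");P=[.506,.0355,.03]
u=proj(S,P)[0].astype(int);v=proj(D,P)[0].astype(int);print(u,v)
cv2.imwrite("pics/c4.png",np.hstack([panel(a.copy(),u[0]-40,u[1]-30,5),panel(b.copy(),v[0]-40,v[1]-30,5)]))
E
```

```text
t 20.85 p [0.4355 0.0493 0.1353] f [-0.1 -0.   0.1] gap 0.265 x [-0.981  0.193  0.008] z [-0.008 -0.    -1.   ] j [ 11.  10. -24. 124.   6.  47.  62.]
rack frame -0.16356924575023218 -0.0003034952792088791
-.158,.038 (array([-0.002, -0.01 ,  0.003]), array([-0.0126,  0.0009,  0.1946]))
-.115,.038 (array([-0.002, -0.01 ,  0.003]), array([-0.0986,  0.0007,  0.1939]))
-.02,.038 (array([-0.002, -0.01 ,  0.003]), array([-2.886e-01,  2.000e-04,  1.924e-01]))
[327 249] [311 246]
```

View pics/c4.png

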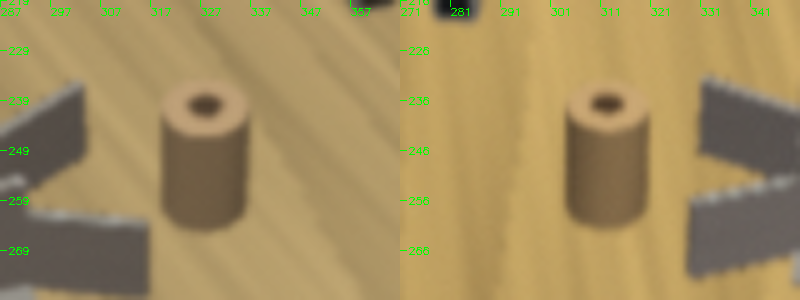

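Post c stands on the lane line before the mouth, at scene (327,239) and side (312,236). I'll lower the nearly shut fingers behind it and push.

Call:
step_arm:
  steps: "0 -0.01 0 -0.012 0 0.08 -0.76;0 -0.01 0 -0.012 0 0.17 -0.76;0 -0.01 0 -0.012 0 0.194 -0.76;0 -0.01 0 -0.012 0 0.194 -0.76;0 -0.01 0 -0.03 0 0.194 -0.76;0 -0.01 0 -0.05 0 0.194 -0.76;0 -0.01 0 -0.065 0 0.194 -0.76;0 -0.01 0 -0.08 0 0.194 -0.76;0 -0.01 0 -0.095 0 0.194 -0.76;0 -0.01 0 -0.11 0 0.194 -0.76"

```text
time_s: 22.2
ee_pos: [0.4921, 0.0384, 0.0385]
orientation: [[-0.981, 0.195, 0.002], [0.195, 0.981, -0.001], [-0.002, -0.0, -1.0]]
force: [-1.5, 0.7, 2.1]
finger_gap: 0.122
gripper_force: 0.3
```

```bash
python3 g2.py -.06,.038 -.015,.038
```

```text
t 22.2 p [0.4921 0.0384 0.0385] f [-1.5  0.7  2.1] gap 0.122 x [-0.981  0.195 -0.002] z [ 0.002 -0.001 -1.   ] j [  8.  25. -20. 120.  14.  37.  58.]
rack frame -0.10599029090518904 0.00013055407962589763
-.06,.038 (array([-0.   ,  0.002,  0.001]), array([-0.092 , -0.0003,  0.0012]))
-.015,.038 (array([-0.   ,  0.002,  0.001]), array([-0.182 , -0.0004,  0.0014]))
```

Call:
step_arm:
  steps: "0 0 0 -0.02 0 0 -0.76;0 0 0 -0.04 0 0 -0.76;0 0 0 -0.06 0 0 -0.76;0 0 0 -0.08 0 0 -0.76;0 0 0 -0.1 0 0 -0.76;0 0 0 -0.115 0 0 -0.76;0 0 0 -0.13 0 0 -0.76;0 0 0 -0.14 0 0 -0.76"

```text
time_s: 23.2
ee_pos: [0.5614, 0.0247, 0.039]
orientation: [[-0.981, 0.195, 0.003], [0.195, 0.981, -0.001], [-0.003, 0.0, -1.0]]
force: [-1.6, 0.5, -1.1]
finger_gap: 0.122
gripper_force: 0.4
```

Call:
step_arm:
  steps: "0 0 0 -0.01 0 0 -0.76;0 0 0 -0.02 0 0 -0.76;0 0 0 -0.03 0 0 -0.76;0 0 0 -0.038 0 0 -0.76;0 0 0 -0.038 0 0 -0.76"

```text
time_s: 23.82
ee_pos: [0.5801, 0.021, 0.0391]
orientation: [[-0.981, 0.196, 0.004], [0.196, 0.981, -0.001], [-0.004, 0.0, -1.0]]
force: [-0.6, -0.2, -0.6]
finger_gap: 0.117
gripper_force: 0.0
```

```bash
python3 g2.py -.015,.038 -.06,.038 -.06,.15; python3 - <<'E'
from plan import *
a=grab_frame("scene")[:,:,::-1];b=grab_frame("side")[:,:,::-1];cv2.imwrite("pics/sc5.png",a);cv2.imwrite("pics/sd5.png",b)
E
```

```text
t 23.82 p [0.5801 0.021  0.0391] f [-0.6 -0.2 -0.6] gap 0.117 x [-0.981  0.196 -0.004] z [ 0.004 -0.001 -1.   ] j [  9.  32. -19. 108.  15.  42.  61.]
rack frame -0.016298482489837472 0.00027295625515889443
-.015,.038 (array([0.   , 0.005, 0.001]), array([-0.0026, -0.0005,  0.0023]))
-.06,.038 (array([0.   , 0.005, 0.001]), array([ 0.0874, -0.0005,  0.0019]))
-.06,.15 (array([0.   , 0.005, 0.001]), array([ 0.0866, -0.0005, -0.2221]))
```

```bash
python3 - <<'E'
from plan import *
S=camera_info("scene");D=camera_info("side")
print("orange",tri([(S,347.5,318),(D,333.5,188)]),"square",tri([(S,428,349.5),(D,297.5,169.5)]))
print("A",proj(S,[.5142,.2587,.06]),proj(D,[.5142,.2587,.06]))
E
```

```text
orange (array([0.58729273, 0.25152237, 0.06128288]), [np.float64(0.00035582824876660067), np.float64(0.0003558282487668773)]) square (array([0.49932622, 0.37824583, 0.05433041]), [np.float64(0.002651652559967318), np.float64(0.0026516525599674812)])
A [[381.58249825 306.88768464]] [[306.00173638 188.18282572]]
```

Call:
step_arm:
  steps: "0 0.005 0 0.04 0 0 -0.76;0 0.005 0 0.087 0 0 -0.76;0 0.005 0 0.087 0 -0.1 -0.76;0 0.005 0 0.087 0 -0.222 -0.4;0 0.005 0 0.087 0 -0.222 0.4;0 0.005 0 0.087 0 -0.222 0.4"

```text
time_s: 24.68
ee_pos: [0.5367, 0.0295, 0.1503]
orientation: [[-0.981, 0.195, 0.0], [0.195, 0.981, -0.0], [-0.0, -0.0, -1.0]]
force: [-0.2, 0.4, -0.4]
finger_gap: 0.697
gripper_force: 0.0
```

```bash
cat > a.py <<'E'
from plan import *
o=st();R=tool(168.7)
for z in(.13,.037):print(row(R,[.5142,.2587,z]))
E
python3 a.py
```

```text
t 24.68 p [0.5367 0.0295 0.1503] f [-0.2  0.4 -0.4] gap 0.697 x [-0.981  0.195 -0.   ] z [ 0. -0. -1.] j [ 12.  19. -23. 111.   9.  52.  64.]
(array([-0.   ,  0.   ,  0.001]), array([0.1336, 0.4408, 0.0405]))
(array([-0.   ,  0.   ,  0.001]), array([0.1337, 0.4408, 0.2265]))
```

Call:
step_arm:
  steps: "0 0 0 0.134 0.441 0.04 0.6;0 0 0 0.134 0.441 0.04 0.6;0 0 0 0.134 0.441 0.04 0.6;0 0 0 0.134 0.441 0.04 0.6;0 0 0 0.134 0.441 0.04 0.6;0 0 0 0.134 0.441 0.04 0.6"

```text
time_s: 25.42
ee_pos: [0.5129, 0.2578, 0.128]
orientation: [[-0.981, 0.195, -0.004], [0.195, 0.981, -0.002], [0.004, -0.003, -1.0]]
force: [0.0, -0.5, 0.7]
finger_gap: 0.798
gripper_force: 0.0
```

```bash
python3 a.py
```

```text
t 25.43 p [0.5129 0.2578 0.128 ] f [ 0.  -0.5  0.7] gap 0.798 x [-0.981  0.195  0.004] z [-0.004 -0.002 -1.   ] j [ -9.  25. -26. 107.  14.  52.  37.]
(array([-0.004, -0.005,  0.001]), array([-0.0023,  0.0023, -0.004 ]))
(array([-0.004, -0.005,  0.001]), array([-0.0029,  0.0029,  0.182 ]))
```

Call:
step_arm:
  steps: "0 0 0 -0.003 0.003 0.06 0.6;0 0 0 -0.003 0.003 0.12 0.6;0 0 0 -0.003 0.003 0.17 0.6;0 0 0 -0.003 0.003 0.182 0.6;0 0 0 -0.003 0.003 0.182 0.6;0 0 0 -0.003 0.003 0.182 0.2;0 0 0 -0.003 0.003 0.182 -0.1;0 0 0 -0.003 0.003 0.182 -0.4;0 0 0 -0.003 0.003 0.182 -0.4;0 0 0 -0.003 0.003 0.182 -0.4;0 0 0 -0.003 0.003 0.182 -0.4"

```text
time_s: 26.8
ee_pos: [0.5167, 0.2604, 0.0403]
orientation: [[-0.981, 0.195, 0.001], [0.195, 0.981, 0.001], [-0.001, 0.001, -1.0]]
force: [0.7, -1.7, 6.3]
finger_gap: 0.461
gripper_force: 25.6
```

```bash
python3 g2.py -.095,.10 -.095,.037
```

```text
t 26.8 p [0.5167 0.2604 0.0403] f [ 0.7 -1.7  6.3] gap 0.461 x [-0.981  0.195 -0.001] z [ 0.001  0.001 -1.   ] j [-11.  33. -24. 108.  19.  43.  33.]
rack frame -0.12540761997718824 0.22265860777776317
-.095,.10 (array([0.001, 0.001, 0.001]), array([-0.0607, -0.4453, -0.1196]))
-.095,.037 (array([0.001, 0.001, 0.001]), array([-0.0606, -0.4454,  0.0064]))
```

Call:
step_arm:
  steps: "0 0 0 0 0 -0.06 -0.4;0 0 0 0 0 -0.12 -0.4;0 0 0 -0.02 -0.1 -0.12 -0.4;0 0 0 -0.04 -0.2 -0.12 -0.4;0 0 0 -0.06 -0.3 -0.12 -0.4;0 0 0 -0.061 -0.4 -0.12 -0.4;0 0 0 -0.061 -0.445 -0.12 -0.4;0 0 0 -0.061 -0.445 -0.12 -0.4;0 0 0 -0.061 -0.445 -0.06 -0.4;0 0 0 -0.061 -0.445 -0.02 -0.4;0 0 0 -0.061 -0.445 -0.006 -0.4;0 0 0 -0.061 -0.445 -0.006 -0.4"

```text
time_s: 28.3
ee_pos: [0.5021, 0.0376, 0.0418]
orientation: [[-0.981, 0.193, -0.001], [0.193, 0.981, 0.001], [0.001, 0.001, -1.0]]
force: [0.0, 0.2, -1.2]
finger_gap: 0.463
gripper_force: 25.8
```

```bash
python3 g2.py -.095,.0405
```

```text
t 28.3 p [0.5021 0.0376 0.0418] f [ 0.   0.2 -1.2] gap 0.463 x [-0.981  0.193  0.001] z [-0.001  0.001 -1.   ] j [ 10.  26. -22. 118.  15.  38.  57.]
rack frame -0.09601670081448072 0.0013558523287634447
-.095,.0405 (array([ 0.001, -0.002,  0.004]), array([-0.002 , -0.0027,  0.0026]))
```

Call:
step_arm:
  steps: "0 0 0 -0.002 -0.003 0.002 -0.4;0 0 0 -0.002 -0.003 0.0035 -0.4;0 0 0 -0.002 -0.003 0.0035 0.05;0 0 0 -0.002 -0.003 0.0035 0.3;0 0 0 -0.002 -0.003 0.0035 0.8;0 0 0 -0.002 -0.003 0.0035 0.8;0 0 0 -0.002 -0.003 -0.05 0.8;0 0 0 -0.002 -0.003 -0.13 0.8;0 0 0 -0.002 -0.003 -0.19 0.8;0 0 0 0.06 -0.003 -0.19 0;0 0 0 0.125 -0.003 -0.19 -0.76;0 0 0 0.125 -0.003 -0.19 -0.76"

```text
time_s: 29.8
ee_pos: [0.4376, 0.0469, 0.1364]
orientation: [[-0.981, 0.193, -0.004], [0.193, 0.981, -0.001], [0.003, -0.002, -1.0]]
force: [-0.4, 0.8, 0.2]
finger_gap: 0.266
gripper_force: 0.0
```

```bash
python3 g2.py -.158,.038; python3 - <<'E'
from plan import *
# standing check by comparing the top patch with the earlier view of c at the same place
a=grab_frame("scene")[:,:,::-1];b=grab_frame("side")[:,:,::-1];cv2.imwrite("pics/sc6.png",a);cv2.imwrite("pics/sd6.png",b)
for n,im in(("scene",a),("side",b)):
    u=proj(camera_info(n),[.506,.0355,.06])[0].round().astype(int)
    g=cv2.cvtColor(im[u[1]-8:u[1]+9,u[0]-10:u[0]+11].copy(),cv2.COLOR_BGR2GRAY);m=g<95
    print(n,u,"dark centroid",np.argwhere(m).mean(0)[::-1]+u-[10,8],m.sum(),g.min())
E
```

```text
t 29.8 p [0.4376 0.0469 0.1364] f [-0.4  0.8  0.2] gap 0.266 x [-0.981  0.193  0.003] z [-0.004 -0.001 -1.   ] j [ 14.  10. -27. 124.   7.  47.  62.]
rack frame -0.16103399508853355 -0.002240095042091248
-.158,.038 (array([-0.002, -0.004,  0.003]), array([-0.0067,  0.0048,  0.1968]))
scene [327 240] dark centroid [330.12195122 244.02439024] 41 69
side [312 236] dark centroid [306.94736842 239.94736842] 19 68
```

```bash
python3 - <<'E'
from h import *
for n,u in(("sc6",(327,240)),("sd6",(312,236))):
    g=cv2.cvtColor(cv2.imread(f"pics/{n}.png"),cv2.COLOR_BGR2GRAY);print(g[u[1]-10:u[1]+12:2,u[0]-12:u[0]+13:2])
E
```

```text
[[152 152 152 156 158 155 151 151 140 135 141 149 153]
 [148 153 152 152 156 158 154 151 144 137 136 143 150]
 [146 150 153 153 154 158 161 159 157 149 138 138 145]
 [150 147 150 156 160 161 148 137 148 160 159 143 138]
 [154 149 147 160 163 153  85  72  80 144 162 156 139]
 [155 154 146 152 163 158 103  81  94 148 163 153 134]
 [155 156 149 119 154 163 161 152 158 163 157 118 137]
 [155 156 150 101 105 135 153 155 153 138 108  98 145]
 [157 155 149 101  93  97  99  98  97  94  88  99 153]
 [162 157 149 102  93  96  96  95  94  92  86  97 156]
 [162 162 151 101  93  95  95  95  93  92  86 102 156]]
[[172 173 170 169 166 165 161 161 166 169 166 169 165]
 [172 172 169 169 166 166 163 160 164 169 166 167 166]
 [172 174 169 168 168 166 162 160 164 169 167 167 166]
 [170 172 168 164 167 171 166 156 162 167 167 168 168]
 [169 171 165 167 162 152 160 167 166 167 168 166 167]
 [168 161 170 160 100  74  92 161 171 170 169 166 167]
 [167 149 170 164 121  95 113 165 170 163 168 167 167]
 [167 118 140 165 167 165 167 168 155 125 169 167 166]
 [167 109  89 112 133 138 141 132 110 124 168 168 165]
 [169 109  85  94 100 106 109 109 104 123 167 169 166]
 [169 110  85  95 101 106 109 108 103 121 168 169 165]]
```

Post a stands upright, with end dots at scene (329,239) and side (310,237). I'll push it in.

Call:
step_arm:
  steps: "0 -0.004 0.003 -0.004 0.005 0.08 -0.76;0 -0.004 0.003 -0.004 0.005 0.17 -0.76;0 -0.004 0.003 -0.006 0.005 0.197 -0.76;0 -0.004 0.003 -0.006 0.005 0.197 -0.76;0 -0.004 0.003 -0.03 0.005 0.197 -0.76;0 -0.004 0.003 -0.05 0.005 0.197 -0.76;0 -0.004 0.003 -0.07 0.005 0.197 -0.76;0 -0.004 0.003 -0.09 0.005 0.197 -0.76;0 -0.004 0.003 -0.11 0.005 0.197 -0.76;0 -0.004 0.003 -0.13 0.005 0.197 -0.76;0 -0.004 0.003 -0.15 0.005 0.197 -0.76;0 -0.004 0.003 -0.17 0.005 0.197 -0.76"

```text
time_s: 31.4
ee_pos: [0.5249, 0.0325, 0.0383]
orientation: [[-0.98, 0.198, 0.002], [0.198, 0.98, -0.0], [-0.002, 0.0, -1.0]]
force: [-1.5, 1.0, 2.0]
finger_gap: 0.12
gripper_force: 0.2
```

```bash
python3 g2.py -.04,.038 -.013,.038
```

```text
t 31.4 p [0.5249 0.0325 0.0383] f [-1.5  1.   2. ] gap 0.12 x [-0.98   0.198 -0.002] z [ 0.002 -0.    -1.   ] j [ 11.  28. -22. 116.  16.  39.  57.]
rack frame -0.07266280449277922 0.0007655294178457017
-.04,.038 (array([ 0.   ,  0.003, -0.002]), array([-0.0653, -0.0014,  0.0008]))
-.013,.038 (array([ 0.   ,  0.003, -0.002]), array([-0.1193, -0.0013,  0.0009]))
```

Call:
step_arm:
  steps: "0 0 0 -0.015 -0.001 0 -0.76;0 0 0 -0.03 -0.001 0 -0.76;0 0 0 -0.045 -0.001 0 -0.76;0 0 0 -0.06 -0.001 0 -0.76;0 0 0 -0.075 -0.001 0 -0.76;0 0 0 -0.09 -0.001 0 -0.76;0 0 0 -0.1 -0.001 0 -0.76"

```text
time_s: 32.28
ee_pos: [0.5739, 0.0219, 0.0384]
orientation: [[-0.98, 0.198, 0.002], [0.198, 0.98, -0.0], [-0.003, 0.0, -1.0]]
force: [-2.0, 0.2, -1.0]
finger_gap: 0.122
gripper_force: 0.5
```

Call:
step_arm:
  steps: "0 0 0 -0.005 0 0 -0.76;0 0 0 -0.01 0 0 -0.76;0 0 0 -0.014 0 0 -0.76;0 0 0 -0.014 0 0 -0.76"

```text
time_s: 32.78
ee_pos: [0.5804, 0.0208, 0.0386]
orientation: [[-0.98, 0.198, 0.003], [0.198, 0.98, -0.0], [-0.003, 0.0, -1.0]]
force: [-1.2, 0.3, -0.6]
finger_gap: 0.12
gripper_force: 0.3
```

```bash
python3 g2.py -.013,.038
```

```text
t 32.77 p [0.5804 0.0208 0.0386] f [-1.2  0.3 -0.6] gap 0.12 x [-0.98   0.198 -0.003] z [ 0.003 -0.    -1.   ] j [ 11.  32. -21. 108.  17.  42.  59.]
rack frame -0.015947300354594657 0.00013031120628316604
-.013,.038 (array([ 0.   ,  0.004, -0.002]), array([-0.0059, -0.0003,  0.0012]))
```

Next, 1 mm steps until the stop is felt.

Call:
step_arm:
  steps: "0 0 0 -0.002 0 0 -0.76;0 0 0 -0.004 0 0 -0.76;0 0 0 -0.004 0 0 -0.76"

```text
time_s: 33.15
ee_pos: [0.5815, 0.0206, 0.0385]
orientation: [[-0.98, 0.197, 0.001], [0.197, 0.98, -0.0], [-0.001, -0.0, -1.0]]
force: [-3.6, -0.6, 1.7]
finger_gap: 0.111
gripper_force: 0.4
```

Call:
step_arm:
  steps: "0 0 0 -0.002 0 0 -0.76;0 0 0 -0.004 0 0 -0.76;0 0 0 -0.004 0 0 -0.76"

```text
time_s: 33.52
ee_pos: [0.5817, 0.0206, 0.0381]
orientation: [[-0.98, 0.197, -0.003], [0.197, 0.98, -0.001], [0.003, -0.001, -1.0]]
force: [-6.7, 0.8, 3.3]
finger_gap: 0.119
gripper_force: 0.1
```

Call:
step_arm:
  steps: "0 0 0 -0.002 0 0 -0.76;0 0 0 -0.004 0 0 -0.76;0 0 0 -0.004 0 0 -0.76"

```text
time_s: 33.9
ee_pos: [0.5816, 0.0206, 0.0374]
orientation: [[-0.98, 0.197, -0.007], [0.197, 0.98, -0.001], [0.007, -0.002, -1.0]]
force: [-8.8, 1.8, 4.1]
finger_gap: 0.117
gripper_force: 0.0
```

Call:
step_arm:
  steps: "0 0 0 -0.002 0 0 -0.76;0 0 0 -0.004 0 0 -0.76;0 0 0 -0.006 0 0 -0.76;0 0 0 -0.006 0 0 -0.76"

```text
time_s: 34.4
ee_pos: [0.5817, 0.0206, 0.0366]
orientation: [[-0.98, 0.197, -0.013], [0.197, 0.98, -0.001], [0.012, -0.003, -1.0]]
force: [-14.1, 3.3, 4.4]
finger_gap: 0.114
gripper_force: 0.0
```

Call:
step_arm:
  steps: "0 0 0 0.008 0 0 -0.76;0 0 0 0.02 0 0 -0.76;0 0 0 0.06 0 0 -0.76;0 0 0 0.12 0 0 -0.76;0 0 0 0.2 0 0 -0.76;0 0 0 0.2 0 -0.1 -0.76;0 0 0 0.2 0 -0.3 -0.76;0 0 0 0.2 0 -0.4 -0.76;0 0 0 0.2 0 -0.4 -0.76"

```text
time_s: 35.52
ee_pos: [0.4951, 0.0392, 0.2447]
orientation: [[-0.98, 0.198, 0.016], [0.198, 0.98, -0.001], [-0.016, 0.003, -1.0]]
force: [-0.3, 0.3, 0.2]
finger_gap: 0.121
gripper_force: 0.0
```

```bash
python3 - <<'E'
from plan import *
st();a=grab_frame("scene")[:,:,::-1].copy();b=grab_frame("side")[:,:,::-1].copy()
cv2.imwrite("pics/f.png",np.vstack([np.hstack([panel(a,250,225,6),panel(b,320,220,6)]),np.hstack([cv2.resize(a,(400,300)),cv2.resize(b,(400,300))])]))
from g2 import L
S=camera_info("scene");D=camera_info("side")
for x in(.018,):print(proj(S,[*L(x),.06]),proj(D,[*L(x),.06]),proj(S,[*L(-.002),.06]),proj(D,[*L(-.002),.06]))
E
```

```text
t 35.52 p [0.4951 0.0392 0.2447] f [-0.3  0.3  0.2] gap 0.121 x [-0.98   0.198 -0.016] z [ 0.016 -0.001 -1.   ] j [ 17.   7. -28. 112.   4.  60.  66.]
[[279.79337569 249.83011478]] [[358.85383048 239.17943902]] [[288.61190558 247.97112418]] [[350.28930684 238.65271138]]
```

View pics/f.png

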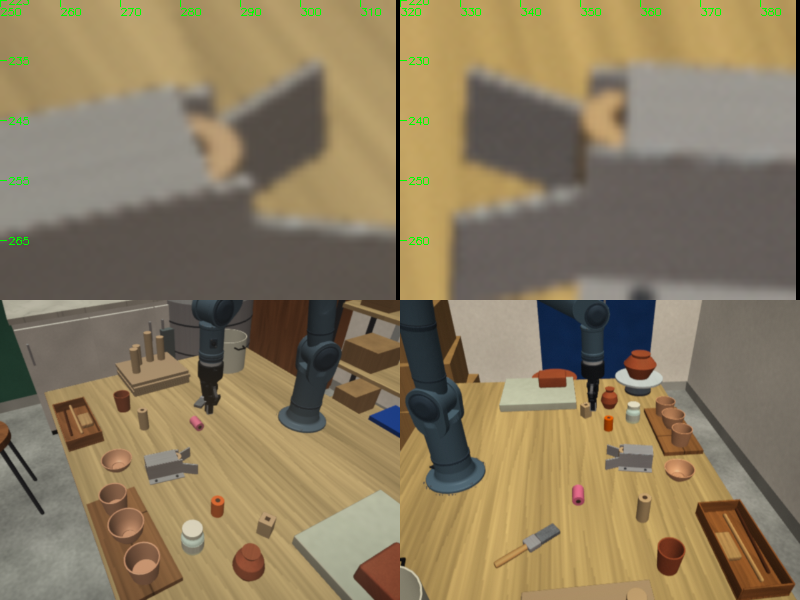

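The last post's rear edge is at scene (288.7,248) and side (350.3,239), which matches the predicted seated position. The file held against 14 N, and everything else is in place.

```bash
python3 -c "
from bench import *
print(sign_off())"
```

```text
the job is handed in; nothing more can be done
None
```

Handed in at about 35.6 s: post c was stood up and released, then c and a were pushed upright into the rack behind b until the file would go no farther (14 N push), and the final pictures show a's rear edge where a full file should end, nothing knocked over and no bystander visibly moved.

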